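Uncover the ultrasonic cleaner and fit the cleaned flange to the gearbox

ROBOT

A 6-joint arm with a two-finger parallel gripper is mounted at the origin on the work surface. World frame = base frame: x ahead of the robot, y to its left, z up, the work surface at z = 0. Lengths are in mm, angles in degrees, forces in N, time in s.
With the tool pointing down it reaches from about 350 to 850 mm from the base axis. Payload 8.1 kg.
Tool frame: the origin (TCP) lies at the very end of the fingers, on their centre line; the grasp point (between the pads) lies 19 mm behind it; z points along the fingers, x is the direction in which the jaws open and shut, and the axes are right-handed (so a half turn about z gives the same grasp; the last joint's range is limited). The gripper opens to 85 mm and grips with 20 to 120 N. Pads are 22 mm wide; open, the fingers measure 114 mm over their backs; the gripper's body (76 mm by 85 mm) begins 54 mm behind the grasp point. The pads swing forward as they close: fully open they stand 13 mm farther back than shut.
Start: joints at [59.45, 7.471, 85.268, -0, 87.261, -4.893], TCP at [259.77, 540.855, 194.192] pointing down, gripper open.
Joint ranges: [-169.43, 169.43], [-51.17, 129.36], [1.28, 143.12], [-76.62, 256.62], [0, 156.53], [-152.29, 152.29]. Speed limits (degrees/s): [136.94, 136.94, 159.86, 180, 180, 180].

INTERFACE

Orientations are given as a 3x3 rotation matrix whose columns are the frame's x, y, z axes.
In Python, from station import arm gives the robot as it stands. Calls block until the motion is done:
- arm.move_ptp(position, orientation): joint-space move of the TCP to a pose.
- arm.servo_line(position, rotation=None, rate=150, threshold=None): straight line of the TCP; rotation=None keeps the orientation; rate is the mean speed in mm/s. With threshold (N) it stops when the force on the tool has changed by that much, and returns True; else False.
- arm.set_joints(angles): joint-space move.
- arm.gripper_open() and arm.grab(): open the fingers fully, or close them until they stop; the grip force is fixed at half the most.
- arm.pause(seconds).
- arm.ik(position, orientation): joint angles nearest the present ones, or None.
- arm.state(): the state.
- arm.grab_frame(name): name is "scene" or "top"; returns the picture (480x640x3 uint8, blue, green, red); there is no depth.
- arm.camera_model(name): a dict with "mtx" (3x3 intrinsics, pixels), "xyz" and "attitude" of the camera in the world. Camera axes: x right, y down, z forward; pixel columns grow to the right and rows downward; lengths in mm; the calibration is good to about 2 mm. A picture is of the moment at which its call begins. camera_model takes no time and is no camera call.
A pose or a line that the arm cannot do raises arm.IKError and nothing moves.
- arm.close_job(): hands the job in, once; it reports no verdict.
The state is a dict: "time_s": time; "q": joint angles; "joint_vel": joint speeds; "tau": joint torques, N m; "position": TCP position; "tool_rot": TCP orientation; "ft_force": force on the tool from outside, world axes, zero at the start; "wrist_torque": the same for the moment, N m; "opening": finger opening in mm.
Only numpy, scipy, OpenCV 4.12 (cv2) and the standard library are available. Lean on these libraries where they do the work, as an engineer would, in place of code of your own. Each camera call takes 0.05 s, during which the arm holds its last target. There are 200 camera calls.

TASK

The ultrasonic cleaner has finished and is drained: lift its lid off by the knob and set it down flat, knob up, in the shallow black drip tray. Then take the square flange with the round neck out of the cleaner's basket and lower it, neck up, over the gearbox's upright output shaft and the small locating pin beside it, until it sits fully home and flush on the gearbox's face. Do not let the lid or the flange drop, and leave everything else on the bench where it is.

Things in the scene. Friction and masses are not known exactly. Their poses are not given: they have to be found in the camera images.
- cleaner: bench-top ultrasonic cleaner: stainless box 165 mm (its x) by 180 mm (its y), fixed, left or right of the drip tray (the gearbox is on the other side). Tank opening 137 (x) by 150 mm (y). In it a fixed wire basket, 124 by 137 mm inside, floor 52 mm below the rim, walls ending 12 mm below the rim. Origin: centre of its underside, z up, control panel on its -x side
- cleaner_rim (a point): centre of the tank's mouth, level with the cleaner's rim, 190 mm above the bench
- lid: the cleaner's loose lid, 0.19 to 0.3 kg: stainless sheet 153 mm (its x) by 168 mm (its y), 3 mm thick, lying on the rim; an 8 mm deep lip under it, 131 by 144 mm outside, reaches into the tank. Black knob in its middle. Origin: centre of the lip's lower edge (sheet's top 11 mm above it), z up through the knob
- lid_knob (a point): where to grip the knob: on its axis, 33 mm above the lid's origin. The knob is round: a stem 18 mm in diameter, then a head 30 mm in diameter from 10 to 33 mm above the sheet; this point is 22 mm above the sheet
- tray: shallow open black plastic drip tray, 222 mm (its x) by 236 mm (its y) over the walls, 214 by 228 mm inside, walls 20 mm high, floor 4 mm thick, fixed to the bench in the middle. Origin: centre of its underside, z up
- flange: square aluminium flange, 0.2 to 0.34 kg, lying neck up on the basket's floor, hidden until the lid is off: plate 86 x 86 x 10 mm with a round neck 38 mm in diameter rising to 45 mm above the underside. A 20.4 mm bore runs through neck and plate; an 11 mm through hole for the pin lies 32 mm from the centre on its +x side. Origin: centre of the underside, z up along the neck
- flange_neck (a point): where to grip the neck: on its axis, 33 mm above the flange's underside
- flange_hole (a point): centre of the 11 mm pin hole at the flange's underside (four smaller, dark 7 mm screw holes lie near the plate's corners)
- gearbox: grey right-angle gearbox, a 100 mm cube on a 140 mm square steel plate, fixed, with a black servo motor 80 mm square along its +x side, reaching 207 mm from the shaft's axis and with its connectors 115 mm high. Bright output face on top. Origin: centre of its underside, on the shaft's axis, z up. When the flange is home its x axis agrees with the gearbox's
- seat (a point): centre of the gearbox's output face, 102 mm above the bench, at the foot of the upright steel output shaft, which is 18 mm in diameter and 50 mm high with a chamfered end; the flange's origin comes here when it is home
- pin_foot (a point): foot of the locating pin on the output face, 32 mm from the shaft's axis on the gearbox's +x (motor) side; the pin is 8 mm in diameter and 9 mm high with a chamfered end
- wrench: bystander: combination wrench, 170 mm long, lying flat just beyond the drip tray; origin under its middle, x along it
- bearing: bystander: steel ball bearing, 52 mm across and 15 mm high with a 25 mm bore, lying beyond the drip tray, left of the wrench; origin at the centre of its underside
- blank: bystander: flat square aluminium plate 86 x 86 x 8 mm with a 25 mm hole in its middle and no neck (not the flange; leave it), beyond the drip tray, right of the wrench; origin at the centre of its underside
- screwdriver: bystander: screwdriver, 210 mm long, black handle, lying between the robot and the drip tray; origin under its middle, x along it
- spray: bystander: spray can, 58 mm across, 165 mm high, standing near the right edge of the bench; origin at the centre of its underside
- drill: bystander: yellow and black cordless drill, about 220 mm high, standing on its battery near the left edge of the bench; origin at the centre of its underside
There are look-alikes about, which are no part of the job. Of the things shaped like the lid, the stainless one is meant.

How it is judged:
By the outcome, as a careful person would: the job done as asked, in the order asked, and still so for the second after the job is handed in, with the robot touching nothing.
It also fails if it takes over 69 s, if anything falls off the work surface, if the arm or the gripper's body presses on something with over 40 N, if the wrist force passes 120 N, or if a joint passes its speed limit or range.

## Working session

There is one attempt and no reset: what is moved stays moved. The work goes in short steps, each a Python script; the robot and the scene stay as the last script left them, time stands still between calls to the robot, and variables do not carry over. Pictures are saved under pics/ and viewed, about 8 in all and at most 12, crops included, and the job is handed in when it is done.

```bash
ls; mkdir -p pics
python3 - <<'E'
from station import arm
import cv2
for n in("scene","top"):
    cv2.imwrite(f"pics/{n}0.png",arm.grab_frame(n)); m=arm.camera_model(n); print(n,m)
s=arm.state();print(s["time_s"],s["tool_rot"],s["opening"],s["ft_force"])
E
```

```text
pics
scene {'mtx': array([[534.78087995,   0.        , 316.9097143 ],
       [  0.        , 534.78087995, 237.86932842],
       [  0.        ,   0.        ,   1.        ]]), 'xyz': array([1409.43946472,  819.33318419, 1002.96927207]), 'attitude': array([[-0.70091337,  0.426959  , -0.57133743],
       [ 0.71318196,  0.43030764, -0.55335958],
       [ 0.00958901, -0.79532468, -0.60610783]])}
top {'mtx': array([[479.94299251,   0.        , 317.18261149],
       [  0.        , 479.94299251, 237.19101896],
       [  0.        ,   0.        ,   1.        ]]), 'xyz': array([ 364.85168283,    3.80899249, 1540.9197916 ]), 'attitude': array([[ 0.01654079, -0.98715879,  0.1588834 ],
       [-0.99983084, -0.01505181,  0.01057042],
       [-0.0080432 , -0.15903137, -0.98724077]])}
0.1 [[ 4.32990443e-01  9.01398110e-01 -8.50610728e-04]
 [ 9.01397042e-01 -4.32991248e-01 -1.39692177e-03]
 [-1.62748964e-03 -1.61884220e-04 -9.99998663e-01]] 85.27872025594623 [ 0.17425471 -0.23328074 -0.10402335]
```

View pics/scene0.png

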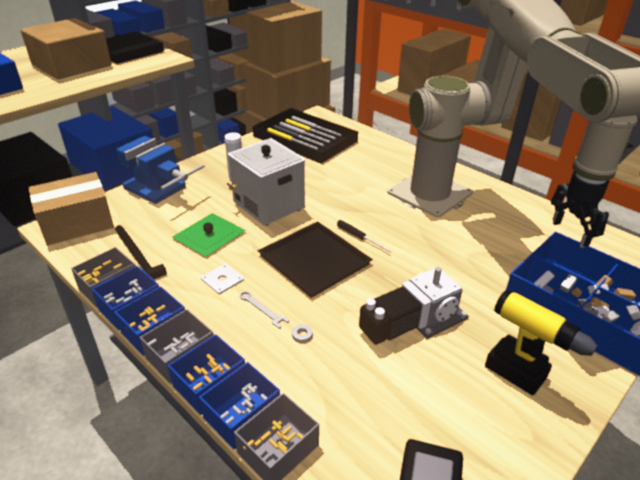

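View pics/top0.png

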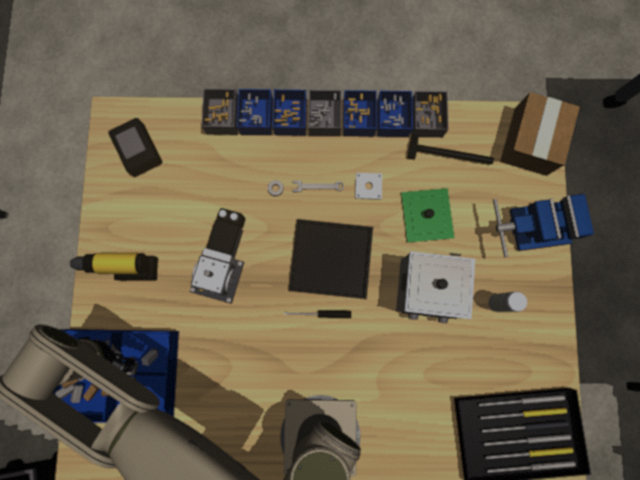

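The top view shows the stainless lid on the cleaner at about (440,285). A green look-alike lid lies at (428,215), the tray is at (332,258), and the gearbox is at (215,275) with its motor pointing up the image (+x). The stainless lid on the cleaner fits the description, so I'm enlarging the key parts to confirm it and measure.

Run:
```python
import cv2,numpy as np
t=cv2.imread("pics/top0.png");s=cv2.imread("pics/scene0.png")
f=lambda im,x,y:cv2.resize(im[y:y+75,x:x+100],(400,300),interpolation=cv2.INTER_CUBIC)
m=np.vstack([np.hstack([f(t,390,247),f(t,180,235)]),np.hstack([f(s,220,135),f(s,385,260)])])
cv2.imwrite("pics/m1.png",m)
```

```text
(no output)
```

View pics/m1.png

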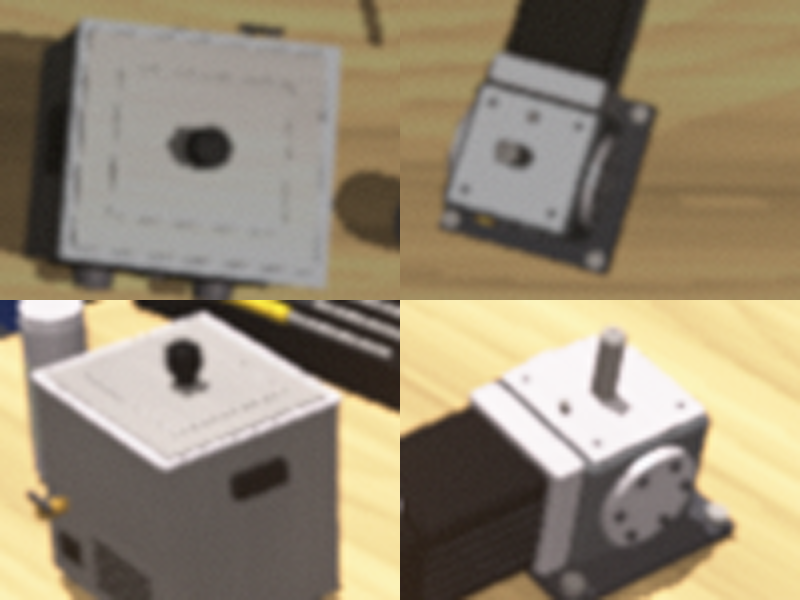

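The crop confirms it: the stainless lid with the black knob sits on the cleaner, knob at top (442.5,283.7) and scene (265.8,149.3). The shaft tip is at about top (206,272) and scene (438.5,268). Next I compute positions.

```bash
cat > h.py <<'E'
import numpy as np,cv2
from station import arm
C={n:arm.camera_model(n) for n in("scene","top")}
def ray(n,p):
    c=C[n];d=c["attitude"]@np.linalg.solve(c["mtx"],[p[0],p[1],1.]);return c["xyz"],d/np.linalg.norm(d)
def plane(n,p,z):
    o,d=ray(n,p);return o+d*(z-o[2])/d[2]
def tri(a,b):
    (o1,d1),(o2,d2)=ray("top",a),ray("scene",b)
    s=np.linalg.lstsq(np.c_[d1,-d2],o2-o1,rcond=None)[0]
    p,q=o1+d1*s[0],o2+d2*s[1];return (p+q)/2,np.linalg.norm(p-q)
def proj(n,P):
    c=C[n];v=c["mtx"]@(c["attitude"].T@(np.asarray(P,float)-c["xyz"]));return v[:2]/v[2]
def R(a):  # tool down, jaw axis x at world angle a (deg)
    c,s=np.cos(np.radians(a)),np.sin(np.radians(a));return np.array([[c,s,0],[s,-c,0],[0,0,-1.]])
def quad(n,pts,z): # centre, edge angles
    P=np.array([plane(n,p,z) for p in pts]);e=np.roll(P,-1,0)-P
    return P.mean(0).round(1),np.linalg.norm(e,axis=1).round(1),np.degrees(np.arctan2(e[:,1],e[:,0])).round(1)
E
python3 - <<'E'
from h import *
t=cv2.imread("pics/top0.png");s=cv2.imread("pics/scene0.png")
np.set_printoptions(suppress=True,precision=1)
ct=lambda x,y,ox,oy:((x+.5)/4-.5+ox,(y+.5)/4-.5+oy)
K=lambda x,y:ct(x,y,390,247); G=lambda x,y:ct(x-400,y,180,235); SC=lambda x,y:ct(x,y-300,220,135); SG=lambda x,y:ct(x-400,y-300,385,260)
print("knob",tri(K(210,147),SC(183,357)),plane("top",K(210,147),226))
print("rim",quad("top",[K(*p) for p in((82,20),(340,47),(325,285),(62,258))],191))
print("rim sc",quad("scene",[SC(*p) for p in((203,313),(340,398),(167,470),(33,375))],191))
print("shaft tip",tri(G(504,149),SG(614,334)),plane("top",G(504,149),152),plane("scene",SG(614,334),152))
print("holes",quad("top",[G(*p) for p in((492,102),(579,127),(551,213),(464,189))],102))
print("holes sc",[plane("scene",SG(*p),102) for p in((526,379),(682,406),(598,443))])
print("pin top z111",plane("top",G(533,117),109),"sc",plane("scene",SG(565,406),109))
# tray
g=t.max(2);m=np.zeros_like(g);m[205:310,280:385]=(g[205:310,280:385]<60)*255
m=cv2.morphologyEx(m,cv2.MORPH_OPEN,np.ones((5,5)))
c=max(cv2.findContours(m,0,2)[0],key=cv2.contourArea);r=cv2.minAreaRect(c);print(r)
print("tray",quad("top",cv2.boxPoints(r),15))
E
```

```text
knob (array([ 456. , -328.7,  216.2]), np.float64(3.431636943642429)) [ 454.1 -324.9  226. ]
rim (array([ 453.4, -328.1,  191. ]), array([182.1, 166.6, 182.1, 167.6]), array([-95.2, 174.4,  85.1,  -5.6]))
rim sc (array([ 456.8, -328.9,  191. ]), array([183.4, 166.8, 185.1, 166.9]), array([ 83.8,  -4.1, -96.2, 175.3]))
shaft tip (array([482.5, 339.1, 152.3]), np.float64(3.799910786716564)) [481.5 340.8 152. ] [483.6 337.6 152. ]
holes (array([479.4, 339.4, 102. ]), array([69. , 67.2, 68.3, 68.1]), array([-105. ,  164.5,   75.7,  -14.8]))
holes sc [array([505.5, 295. , 102. ]), array([457. , 378.8, 102. ]), array([522.2, 361. , 102. ])]
pin top z111 [509.4 330.8 109. ] sc [515.9 331.  109. ]
((330.44537353515625, 258.5328369140625), (77.10832977294922, 70.91007232666016), 5.856013774871826)
tray (array([543.3, -23.3,  15. ]), array([228.5, 249.3, 227.7, 243.5]), array([ -4.4, -95.1, 174.2,  85.1]))
```

Run:
```python
from h import *
np.set_printoptions(suppress=True,precision=1)
s=lambda:(lambda S:print(round(S["time_s"],2),S["position"],"open",round(S["opening"],1),"F",S["ft_force"],"q",S["q"]))(arm.state())
print("tray sc",quad("scene",[(321,223),(371,262),(313,295),(259,254)],18))
k=np.array([455.5,-328.2])
for a in(85,-5,40): print(a,arm.ik([*k,330],R(a)),arm.ik([540,-23,60],R(a)))
p=arm.state()["position"]
arm.servo_line([p[0],p[1],330],rate=300)
arm.move_ptp([*k,330],R(85)); s()
arm.servo_line([*k,198],rate=150); s()
arm.grab(); s()
arm.servo_line([*k,235],rate=60); s()
cv2.imwrite("pics/t1.png",np.vstack([arm.grab_frame("top")[220:330,380:520],arm.grab_frame("scene")[120:230,200:340]]))
```

```text
tray sc (array([548.2, -17.8,  18. ]), array([237.5, 216.3, 233.6, 240.5]), array([ 81.4,  -5.6, -92.7, 175.4]))
85 [ -41.     0.6   78.4   -0.   101.  -126. ] [ -7.9   4.4 103.   -0.   72.6 -92.9]
-5 [-41.    0.6  78.4  -0.  101.  -36. ] [ -7.9   4.4 103.   -0.   72.6  -2.9]
40 [-41.    0.6  78.4  -0.  101.  -81. ] [ -7.9   4.4 103.   -0.   72.6 -47.9]
3.82 [ 455.9 -327.6  330. ] open 85.3 F [ 0.1  0.2 -0.4] q [ -40.9    0.6   78.4    0.   101.  -126. ]
4.85 [ 456.1 -328.7  199.3] open 85.5 F [0.1 0.8 0. ] q [ -41.     1.4   91.1   -0.    87.4 -126. ]
5.62 [ 455.5 -328.2  197.9] open -0.0 F [ 1.1  0.2 -0.1] q [ -41.     1.4   91.2   -0.    87.3 -126. ]
6.38 [ 455.4 -328.1  234.8] open -0.4 F [ 0.2 -0.6 -1. ] q [ -41.     0.7   88.1    0.    91.2 -126. ]
```

Run:
```python
from h import *
i=cv2.imread("pics/t1.png");i=np.hstack([i[:110],i[110:]])
cv2.imwrite("pics/t1b.png",cv2.resize(i,None,fx=2.85,fy=2.85,interpolation=cv2.INTER_CUBIC))
print(proj("top",[455.5,-328,235]),proj("scene",[455.5,-328,235]))
```

```text
[444.07796461 282.66665535] [265.88411394 143.54402471]
```

View pics/t1b.png

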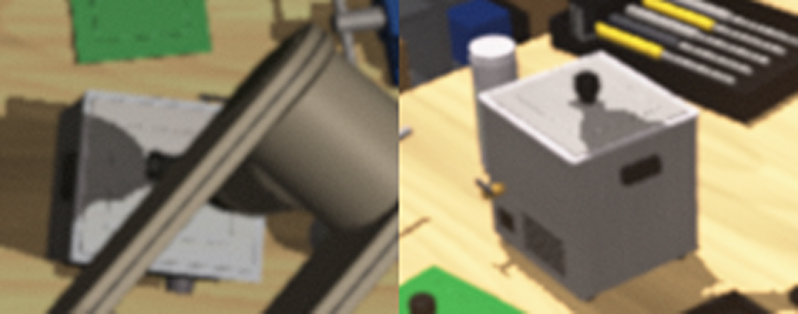

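The fingers closed on nothing. The arm isn't visible in the scene crop, so I need the full views.

Run:
```python
from h import *
np.set_printoptions(suppress=True,precision=2)
S=arm.state();print(S["position"],S["tool_rot"],S["q"],S["opening"])
a,b=arm.grab_frame("top"),arm.grab_frame("scene")
cv2.imwrite("pics/a2.png",a);cv2.imwrite("pics/b2.png",b)
cv2.imwrite("pics/ab2.png",np.vstack([a[150:400,200:600],b[60:310,140:540]]))
```

```text
[ 455.24 -327.97  234.34] [[ 0.09  1.   -0.  ]
 [ 1.   -0.09  0.  ]
 [ 0.   -0.   -1.  ]] [ -41.01    0.73   88.17    0.     91.16 -126.01] 0.021582675487615284
```

View pics/ab2.png

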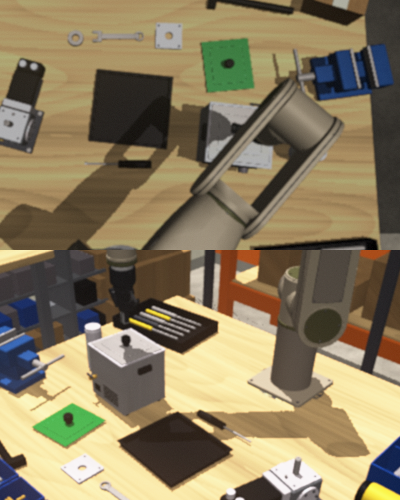

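The gripper tips do show above the knob, but about 8 px off the projected TCP. I'll compare the reported TCP with the images enlarged, in both poses.

Run:
```python
from h import *
s0=cv2.imread("pics/scene0.png");b=cv2.imread("pics/b2.png")
def crop(im,P,w=40):
    u=proj("scene",P);x,y=int(u[0])-w,int(u[1])-w;c=cv2.resize(im[y:y+2*w,x:x+2*w],(400,400),interpolation=cv2.INTER_CUBIC)
    k=400/(2*w);q=(int((u[0]-x+.5)*k),int((u[1]-y+.5)*k));cv2.drawMarker(c,q,(0,0,255),0,16,1);print(u,q);return c
cv2.imwrite("pics/c3.png",np.hstack([crop(s0,[259.77,540.855,194.2+13]),crop(b,[455.24,-327.97,234.34])]))
```

```text
[564.84346571 247.05006135] (206, 202)
[265.96471297 143.71318979] (207, 206)
```

View pics/c3.png

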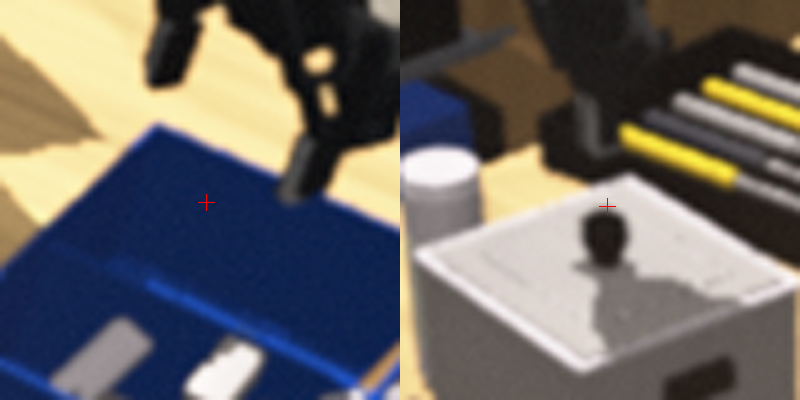

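The reported TCP projects about 11–14 px below the real fingertips in both poses, which suggests the tips are about 40 mm higher than reported. Closing empty around the knob fits that. I'll check by touch: closed fingers gently down onto the knob top, whose true height is 226 mm.

Run:
```python
from h import *
np.set_printoptions(suppress=True,precision=2)
h=arm.servo_line([455.5,-328.2,160],rate=40,threshold=4)
S=arm.state();print(h,S["time_s"],S["position"],S["ft_force"],S["wrist_torque"],S["q"])
b=arm.grab_frame("scene");cv2.imwrite("pics/b4.png",b)
cv2.imwrite("pics/b4c.png",cv2.resize(b[70:190,190:350],(800,600),interpolation=cv2.INTER_CUBIC))
print(proj("scene",S["position"]),proj("scene",S["position"]+[0,0,40]))
p=S["position"];arm.servo_line([p[0],p[1],p[2]+15],rate=60)
```

```text
True 7.7333 [ 455.4  -328.17  188.99] [-2.58  1.25  5.75] [ 0.28  0.33 -0.03] [ -41.01    1.63   91.96   -0.01   86.4  -126.01]
[266.58 156.78] [265.97 145.28]
```

View pics/b4c.png

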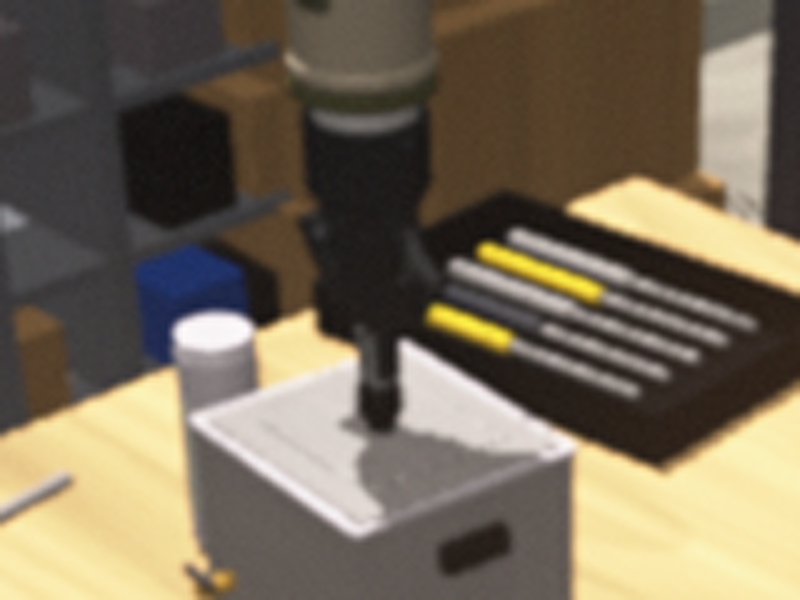

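Contact came at a reported z of 189 against a true 226, and the xy matches the image to about 2 mm. So the real tips are 37 mm above the reported TCP, and I'll correct z by that. Every set-down stays force-guarded in case the offset varies with pose.

```bash
cat >> h.py <<'E'
DZ=37.  # real fingertip height minus reported TCP height (found by touch)
np.set_printoptions(suppress=True,precision=2)
def st(tag=""):
    S=arm.state();print(tag,round(S["time_s"],2),S["position"],"open",round(S["opening"],1),"F",S["ft_force"],"M",S["wrist_torque"]);return S
def L(x,y,z,**k): return arm.servo_line([x,y,z-DZ],**k)   # z = real tip height
E
python3 - <<'E'
from h import *
k=(455.5,-328.2)
L(*k,275,rate=200);arm.gripper_open()
print(L(*k,225,rate=200),L(*k,199,rate=60,threshold=8));st("down")
arm.grab();st("grab")
if 24<arm.state()["opening"]<34:
    L(*k,203,rate=20);st("l1");L(*k,285,rate=100);st("up")
    L(545,-20,285,rate=200);st("over")
    cv2.imwrite("pics/t5.png",arm.grab_frame("top"));cv2.imwrite("pics/s5.png",arm.grab_frame("scene"))
    a=cv2.resize(cv2.imread("pics/t5.png")[240:330,390:490],(400,360),interpolation=cv2.INTER_CUBIC)
    b=cv2.resize(cv2.imread("pics/s5.png")[100:280,200:400],(400,360),interpolation=cv2.INTER_CUBIC)
    cv2.imwrite("pics/m5.png",np.hstack([a,b]))
E
```

```text
False False
down 10.28 [ 455.34 -328.08  161.74] open 85.3 F [-0.12  0.41  0.11] M [-0.02 -0.04  0.03]
grab 10.85 [ 455.73 -328.45  162.57] open 27.9 F [-0.15 -0.12  2.73] M [-0.03  0.09  0.03]
l1 11.2 [ 455.36 -328.06  165.69] open 28.1 F [ 0.27  0.61 -2.46] M [-0.02  0.02  0.05]
up 12.17 [ 455.15 -327.91  247.02] open 27.9 F [ 0.34  0.17 -2.79] M [-0.    0.   -0.03]
over 13.93 [544.85 -20.79 247.99] open 27.8 F [-0.54 -0.74 -1.92] M [-0.02 -0.04  0.02]
```

View pics/m5.png

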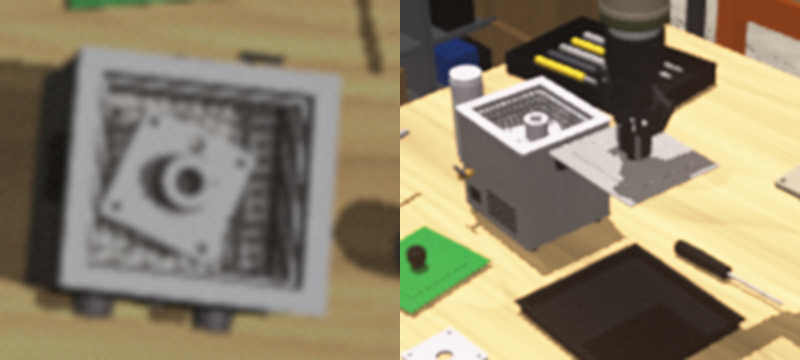

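The lid is held level by its knob. In the open basket the flange's neck is at crop (188,181) and its screw holes are at (154,121), (241,161), (203,249) and (116,206). The larger pin hole is at about (197,144), on the upper-right edge. Next I set the lid down under force guard and compute the flange pose.

Run:
```python
from h import *
f=lambda x,y:((x+.5)/4-.5+390,(y+.5)/4-.5+240)
g=lambda x,y:((x+.5)/2-.5+200,(y+.5)/2-.5+100)
print("lid ctr",plane("scene",g(235,156.5),279))
print("plate",quad("top",[f(*p) for p in((154,121),(241,161),(203,249),(116,206))],148))
print("neck",plane("top",f(188,181),183),plane("scene",g(137,117),183),tri(f(188,181),g(137,117)))
print("pinhole",plane("top",f(197,144),148))
print("opening",quad("top",[f(*p) for p in((103,73),(313,94),(299,290),(90,270))],190))
L(545,-20,60,rate=150);st("low")
print(L(545,-20,8,rate=40,threshold=4));st("touch")
```

```text
lid ctr [541.93 -22.27 279.  ]
plate (array([ 452.5, -321.6,  148. ]), array([68.2, 69.8, 68.6, 68.1]), array([-114.2,  155.5,   64.3,  -24.8]))
neck [ 452.57 -320.12  183.  ] [ 450.91 -325.8   183.  ] (array([ 453.4 , -320.61,  185.65]), np.float64(2.940755366440794))
pinhole [ 481.66 -335.59  148.  ]
opening (array([ 452.3, -327.7,  190. ]), array([148.1, 137.5, 145. , 138.4]), array([-94.9, 174.1,  85.5,  -4.6]))
low 15.68 [545.94 -20.1   24.1 ] open 27.9 F [ 0.74 -0.03 -2.12] M [ 0.    0.01 -0.02]
True
touch 16.58 [544.6  -19.88 -15.45] open 27.9 F [-0.23 -0.58  5.53] M [-0.    0.08 -0.05]
```

The lid touched down within 1 mm of the expected height, so the z offset is constant at 37 mm. I'll release it and go to the flange at about (453,-322), yaw -24.8°. I'll squeeze the neck along two perpendicular axes, so that it ends up centred on the tool.

Run:
```python
from h import *
p=arm.state()["position"]
arm.gripper_open();st("released")
arm.servo_line([p[0],p[1],p[2]+60],rate=150)
c=(453,-322)
L(500,-170,250,rate=350)
arm.move_ptp([*c,240-DZ],R(-50))
for i,a in enumerate((-50,40)):
    if i: arm.gripper_open();L(*c,200,rate=120);L(*c,201,rotation=R(a),rate=1.0*1 if 0 else 150) if 0 else arm.move_ptp([*c,200-DZ],R(a))
    print(L(*c,155,rate=80,threshold=10));st("down")
    arm.grab();S=st("grab")
```

```text
released 17.18 [543.42 -19.79 -16.27] open 84.7 F [-0.54 -0.47 -0.03] M [ 0.04 -0.03 -0.01]
False
down 21.57 [ 453.45 -322.39  118.83] open 85.2 F [ 0.16 -0.07  0.72] M [-0.02 -0.02 -0.01]
grab 22.07 [ 453.38 -322.35  118.73] open 36.7 F [0.03 0.39 5.08] M [ 0.03  0.07 -0.05]
False
down 25.25 [ 453.06 -322.06  118.04] open 85.3 F [ 0.93 -0.2   0.91] M [-0.03  0.02 -0.01]
grab 25.76 [ 453.39 -322.37  118.84] open 36.7 F [-1.04  1.67  5.42] M [0.02 0.15 0.03]
```

Run:
```python
from h import *
c=(453,-322)
L(*c,165,rate=25);st("l");L(*c,290,rate=150);S=st("up")
if S["opening"]>30:
    L(481.5,338.3,290,rotation=R(49.8),rate=300)
    L(481.5,338.3,202,rate=120);arm.pause(.3);st("above")
    a,b=arm.grab_frame("top"),arm.grab_frame("scene");cv2.imwrite("pics/t6.png",a);cv2.imwrite("pics/s6.png",b)
    f=lambda im,x,y:cv2.resize(im[y:y+100,x:x+80],(400,500),interpolation=cv2.INTER_CUBIC)
    cv2.imwrite("pics/m6.png",np.hstack([f(a,170,220),f(b,395,220)]))
    for P in([481.5,338.3,185],[481.5,338.3,220],[481.5,338.3,152],[481.5,338.3,102]):print((proj("scene",P)-[395,220])*5+[400,0])
```

```text
l 26.31 [ 452.94 -321.95  127.87] open 37.2 F [-0.67  0.3  -3.65] M [ 0.03 -0.01  0.03]
up 27.29 [ 452.51 -321.57  251.57] open 37.1 F [-0.24 -0.07 -3.49] M [-0.01  0.01 -0.02]
above 30.82 [481.87 338.53 165.77] open 37.0 F [-0.05  0.1  -2.86] M [0.01 0.07 0.01]
[629.32 187.37]
[640.37 130.44]
[619.23 239.36]
[604.51 315.18]
```

View pics/m6.png

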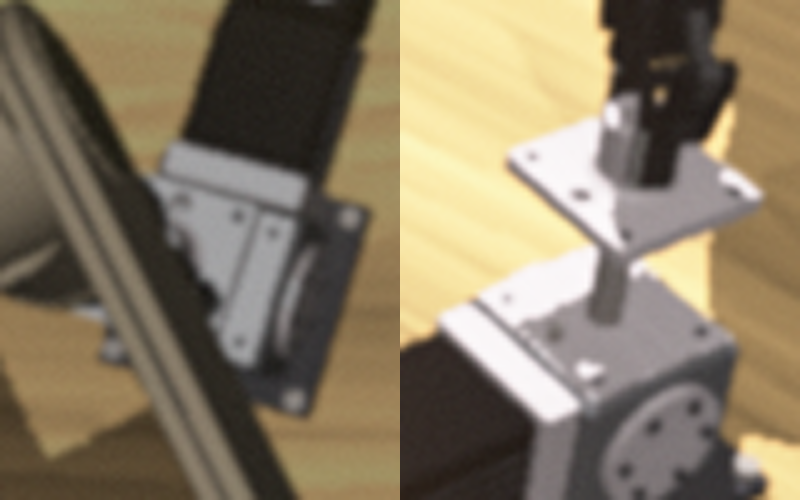

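In the scene view the held flange is level. The midpoint of its holes is at crop (632,171), where (632.5,171.1) was predicted, and the shaft foot is at about (604,318). I'll compute the in-hand yaw, then descend gently with a guarded spiral search.

```bash
cat >> h.py <<'E'
OFF=17. # tip height above flange underside
def U(x,y,z,**k): return L(x,y,z+OFF,**k)   # z = flange underside
E
python3 - <<'E'
from h import *
g=lambda x,y:((x-400+.5)/5-.5+395,(y+.5)/5-.5+220)
A,B,Cc,P=[plane("scene",g(*p),195)[:2] for p in((531,157),(733,185),(627,235),(580,194))]
ang=lambda v:np.degrees(np.arctan2(v[1],v[0]))
m=(A+B)/2;print("ctr",m,"diag",ang(B-A)-135,"edges",ang(A-Cc)+90,ang(Cc-B),"pin dir",ang(P-m),np.linalg.norm(P-m),np.linalg.norm(B-A))
print("shaft foot",plane("scene",g(604,319),102))
yaw=np.mean([ang(B-A)-135, ang(P-m)]);print(yaw)
x0,y0=482.5,337.6
U(x0,y0,160,rate=100)
offs=[(0,0)]+[(r*np.cos(t),r*np.sin(t)) for r,n in((1.7,6),(3.3,6)) for t in np.arange(n)*2*np.pi/n]
ok=False
for dx,dy in offs:
    U(x0+dx,y0+dy,155,rate=60)
    hit=U(x0+dx,y0+dy,141,rate=35,threshold=5);S=arm.state()
    print((round(dx,1),round(dy,1)),hit,S["time_s"],S["position"]+[0,0,DZ-OFF],S["ft_force"],S["wrist_torque"])
    if not hit or S["position"][2]+DZ-OFF<147: ok=True;break
    if S["time_s"]>42: break
    U(x0+dx,y0+dy,155,rate=60)
print(ok)
E
```

```text
ctr [481.01 336.22] diag -12.72644191633259 edges -13.615620711474762 -12.447597151409665 pin dir -12.879536699380823 32.9885610173174 95.82270760988456
shaft foot [483.53 338.19 102.  ]
-12.802989307856706
(0, 0) False 32.125 [482.35 337.53 140.64] [ 0.57 -0.37 -2.81] [ 0.03 -0.04  0.06]
True
```

It went on at the first try, with little side force. The flange yaw in hand reads -12.8° against -14.9° for the gearbox, so I'll turn it about 2° and lower it onto the pin and face.

Run:
```python
from h import *
x,y=482.5,337.6
print(U(x,y,120,rotation=R(47.7),rate=50,threshold=10));st("120")
for a in(47.7,50,45.5,52,43.5):
    if a!=47.7: U(x,y,115,rate=40);U(x,y,114,rotation=R(a),rate=4)
    hit=U(x,y,98,rate=25,threshold=6);S=st(f"a={a} {hit}");u=S["position"][2]+DZ-OFF;print("underside",u)
    if u<106: break
    if S["time_s"]>48: break
```

```text
False
120 32.69 [482.54 337.58  99.86] open 37.0 F [-2.38 -0.42 -4.05] M [-0.09  0.3  -0.07]
a=47.7 True 33.37 [482.5  337.65  82.85] open 36.8 F [-0.37 -0.57  5.13] M [-0.14  0.18  0.01]
underside 102.8481428567082
```

It made contact at an underside height of 102.8 mm (face at 102), well past the pin top at 111. I'll press slightly, then check by image before and after release.

Run:
```python
from h import *
x,y=482.5,337.6
print(U(x,y,96,rate=20,threshold=12));S=st("press");print(S["position"][2]+DZ-OFF)
U(x,y,S["position"][2]+DZ-OFF+.5,rate=20);st("relax")
arm.gripper_open();st("open")
p=arm.state()["position"]
arm.servo_line([p[0],p[1],p[2]+110],rate=120)
arm.move_ptp([380,60,330],R(40));st("away")
a,b=arm.grab_frame("top"),arm.grab_frame("scene");cv2.imwrite("pics/t7.png",a);cv2.imwrite("pics/s7.png",b)
cv2.imwrite("pics/m7.png",np.hstack([cv2.resize(a[195:315,180:500],(0,0),fx=1.25,fy=2.5)[:, :0],cv2.resize(b[190:340,230:480],(800,480),interpolation=cv2.INTER_CUBIC)]))
```

```text
True
press 33.58 [482.41 337.6   82.83] open 36.8 F [-2.32 -0.47  5.66] M [-0.07  0.12 -0.01]
102.83048388884825
relax 33.86 [482.33 337.53  83.07] open 37.0 F [-3.36 -1.24 -0.92] M [-0.14  0.51  0.04]
open 34.39 [482.67 337.65  83.45] open 85.4 F [-0.15  0.56  0.19] M [ 0.01 -0.02 -0.01]
away 36.69 [380.13  60.47 329.29] open 85.7 F [0.72 0.34 0.09] M [-0.01 -0.04 -0.02]Traceback (most recent call last):
  File "<stdin>", line 10, in <module>
    return _nx.concatenate(arrs, 1, dtype=dtype, casting=casting)
           ~~~~~~~~~~~~~~~^^^^^^^^^^^^^^^^^^^^^^^^^^^^^^^^^^^^^^^
ValueError: all the input array dimensions except for the concatenation axis must match exactly, but along dimension 0, the array at index 0 has size 300 and the array at index 1 has size 480
```

View pics/s7.png

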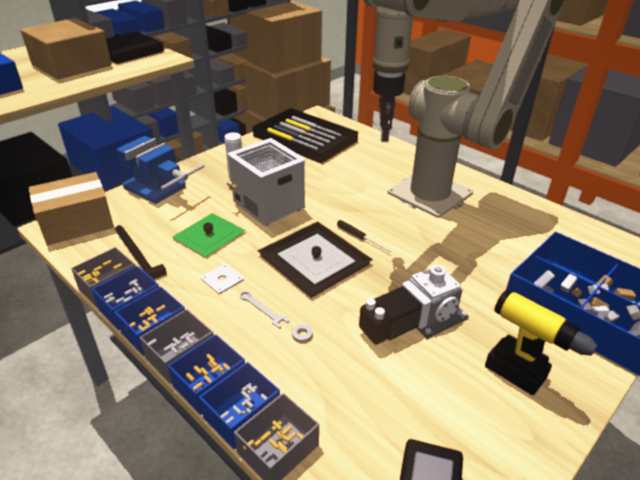

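The lid lies flat, knob up, in the tray, with its knob at (317,252). The flange is on the shaft at (437,282), and the bystanders are unchanged. One enlarged check of the seating:

Run:
```python
from h import *
a,b=cv2.imread("pics/t7.png"),cv2.imread("pics/s7.png")
f=lambda im,x,y:cv2.resize(im[y:y+75,x:x+80],(400,375),interpolation=cv2.INTER_CUBIC)
cv2.imwrite("pics/m7.png",np.hstack([f(a,175,235),f(b,395,250)]))
for P in([482.5,337.6,147],[482.5,337.6,112]):print((proj("scene",P)-[395,250])*5+[402,2],(proj("top",P)-[175,235])*5+2)
```

```text
[617.37  99.37] [162.77 185.45]
[607.08 152.57] [176.51 190.61]
```

View pics/m7.png

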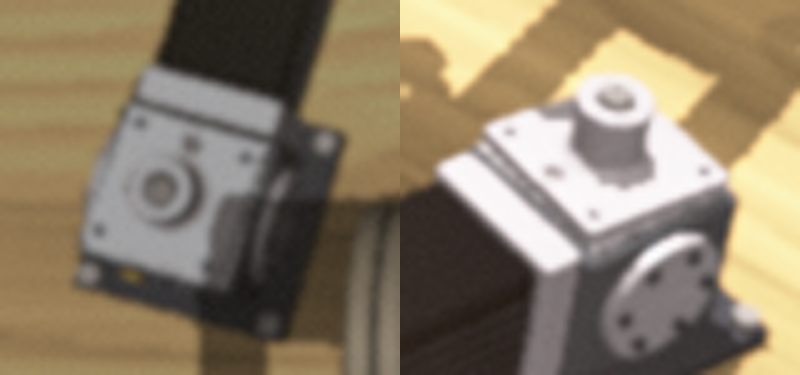

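The neck top at (616,97) matches the home-height prediction (617,99). The midpoint of the plate's holes at (607.5,151.5) matches (607,152.6), and the plate is parallel to the gearbox. It is seated, so I'm handing in.

```bash
python3 -c "
from h import *
st();print(arm.close_job())"
```

```text
36.79 [380.09  60.63 329.15] open 85.1 F [-0.07 -0.57  0.32] M [ 0.03  0.02 -0.02]
the job is handed in; nothing more can be done
None
```

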